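# Hook a battery pack into its charging dock

### The job

At the storeroom packing bench, put the orange-ended battery pack on charge: hook its toe under the yellow lip of the charging dock, then swing the other end down until the pack lies flat on the floor of the bay, and let go. Leave the blue-ended pack and the tape roll where they are.

Things in the scene. Friction and masses are not known exactly. Their poses are not given: they have to be found in the camera images.
- pack: Battery pack 150x48x40 mm (x,y,z), 0.3-0.55 kg: black block, x -51 to +75, orange tail end (+x) and top stripe. White toe, 36 wide, 10 thick, level with the underside, sticks out to x -75. Origin: mid-length, on the underside; z up. Lies on the bench, toe roughly towards the robot. Grip it across the 48 mm width, e.g. at x +12.
- dock: Fixed grey dock, 78 wide; mm. Origin: mid-bay at bench height; -x to lip. Floor z 12, bay x -80..80, 62 wide. Lip x -80..-62, z 32..37; housing behind to x -125, z 42. Tail wall top z 26. Side cheeks x -80..-50 (z 32), 61..83 (z 26), open between for fingers. Too short to drop the pack in flat: enter toe first, tail up about 15 deg. Seated pack: origin (0,0,12), axes as dock, play 5 in x, 7 in y.
- spare: Battery pack 150x48x40 mm (x,y,z), 0.3-0.55 kg: black block, x -51 to +75, blue tail end (+x) and top stripe. White toe, 36 wide, 10 thick, level with the underside, sticks out to x -75. Origin: mid-length, on the underside; z up. Lies on the bench, toe roughly towards the robot. Not to be used.
- tape: Brown roll of packing tape lying flat, a ring of 96 outer and 76 inner diameter, 48 mm high. Origin: centre of its underside. Not to be used.
Things that resemble listed ones, but are neither listed nor needed, are in the scene too. What is shaped like the pack but purple or turquoise is not meant.

How it is judged (in metres and radians):
On the way:
1. the toe of the orange-ended pack is under the lip while its other end is still raised (x of pack in the frame of dock between -0.02 and 0.01 m and y of pack in the frame of dock between -0.02 and 0.02 m and ((angle between pack's own z axis and vertical between 0.075 and 0.15 rad and z of pack in the frame of dock below 0.0275 m) or (angle between pack's own z axis and vertical between 0.15 and 0.225 rad and z of pack in the frame of dock below 0.033 m) or (angle between pack's own z axis and vertical between 0.225 and 0.3 rad and z of pack in the frame of dock below 0.0385 m) or (angle between pack's own z axis and vertical between 0.3 and 0.4 rad and z of pack in the frame of dock below 0.044 m))), for 0.1 s.
At the end, for the whole second after the job is handed in: Orange-ended pack released, at rest in the bay, toe under the lip: within 12 mm along, 14 mm across and 5 mm in height of its seat, flat within 3.4 and in line within 10 degrees; blue-ended pack and tape roll within 30 mm of their starts (x of pack in the frame of dock between -0.012 and 0.012 m and y of pack in the frame of dock between -0.014 and 0.014 m and z of pack in the frame of dock between 0.007 and 0.017 m and angle between pack's own z axis and vertical below 0.06 rad and angle between the x axis of pack and the x axis of dock, either way round below 0.175 rad and linear speed of pack below 0.02 m/s and distance of each of spare, tape from where it was at the start of the episode below 0.03 m); the robot touches nothing.
It fails at once if the blue-ended pack or the tape roll is moved more than 30 mm (distance of any of spare, tape from where it was at the start of the episode above 0.03 m).
It also fails if it takes over 38 s, if anything falls off the work surface, if the arm or the gripper's body presses on something with over 40 N, if the wrist force passes 120 N, or if a joint passes its speed limit or range.

### The arm

A 6-joint arm with a two-finger parallel gripper is mounted at the origin on the work surface. World frame = base frame: x ahead of the robot, y to its left, z up, the work surface at z = 0. Lengths are in m, angles in degrees, forces in N, time in s.
With the tool pointing down it reaches from about 0.375 to 0.9 m from the base axis. Payload 3.1 kg.
Tool frame: the origin (TCP) lies on the centre line of the jaws, within the pads' length; the fingertips stand 14 mm ahead of it and the grasp point (between the pads) lies 5 mm behind it (bot.tips_ahead is the distance from the TCP to the fingertips, in m); z points along the fingers, y is the line along which they close (so a half turn about z gives the same grasp; the last joint's range is limited). The gripper opens to 87 mm and grips with 3 to 60 N. Pads are 19 mm wide; open, the fingers measure 117 mm over their backs; the gripper's body (75 mm by 190 mm) begins 51 mm behind the grasp point.
Start: joints at [-86.373, 30.224, 82.088, -0, 67.689, -10.227], TCP at [0.15, -0.607, 0.237] pointing down, gripper open.
Joint ranges: [-176.69, 176.69], [-43.24, 126.21], [12.49, 139.97], [-82, 262], [0, 151.66], [-163.58, 163.58]. Speed limits (degrees/s): [159.86, 159.86, 180, 180, 180, 180].

### API

Orientations are given as a 3x3 rotation matrix whose columns are the frame's x, y, z axes.
In Python, from rig import bot gives the robot as it stands.
- The arm moves only by the tool play_rows, never from a script. Its argument "moves" is a list that holds one entry, the list of rows, each a list of 6 numbers: the shift along the tool's x, y, z in mm, then the turn, a rotation vector about the tool's x, y, z in rad. A call has 1 to 5 rows; each row shifts and turns the commanded pose from where the row before left it, along the tool's axes as they then stand; what a row does not reach is not made up. A row lasts 1/10 s, in which the tool goes at most 50 mm and 8.59 degrees, less where a joint would pass 70% of its speed; a pose out of reach is approached as far as the arm can. A call with a gripper value outside its range is refused whole. "fingers" is the opening, from -1 (shut) to 1 (fully open), set as the call begins (left out, the last holds). The fingers move at their own pace and stop on an object; the grip force is fixed at half the most. Time passes only in rows, so rows that do not move let the fingers close. It gives the time, the measured TCP pose, the force, the opening and the grip force at its end, in the units of the state.
- bot.read_state(): the state, without advancing time (a new reading comes with each control period).
- bot.capture(name): name is "scene" or "top"; returns a dict with "image" (400x640x3 uint8, blue, green, red), "fx", "fy", "cx", "cy" (pixels), "R" (3x3) and "t" (3): a world point X has camera coordinates R X + t. Camera axes: x right, y down, z forward; pixel columns grow to the right and rows downward; lengths in m; the calibration is good to about 2 mm. A picture is of the moment at which its call begins. There is no depth.
- bot.hand_in(): hands the job in; it is judged then, once.
Trained networks look in a picture, given as the dict that the camera call returned (one of the last four; its "shot" number tells which), for a name from the list of things; names that differ only in an ending like _2 or _b are one class to them, and where a whole thing is asked for, a point or a joint stands for the part that bears it (a point fixed in the world has none). Each returns a list of dicts, best first, with "confidence" (0 to 1); they miss things now and then, are a little off and sometimes report something else, mostly with a low value. They report only what shows in the picture. A call takes as long as a camera call. They do not tell look-alikes from the thing itself.
- bot.search_frame(picture, query): "centre" ([column, row] in pixels, amid what is visible of it).
- bot.silhouettes(picture, query): "pixels" (400x640 bool, what is visible of it) and "centre" ([column, row] in pixels, amid what is visible of it).
- bot.pinpoint(picture, query): "centre" ([column, row] in pixels: a listed point, or the origin of a listed thing).
The state is a dict: "time_s": time; "joint_positions": joint angles; "qvel": joint speeds; "tau": joint torques, N m; "position": TCP position; "tcp_rot": TCP orientation; "force": force on the tool from outside, world axes, zero at the start; "moment": the same for the moment, N m; "opening": opening from 0.0 (shut) to 1.0 (fully open); "grasp_force": force on a finger pad.
Only numpy, scipy, OpenCV 4.12 (cv2) and the standard library are available. Lean on these libraries where they do the work, as an engineer would, in place of code of your own. Each camera call takes 0.05 s, during which the arm holds its last target. There are 200 camera calls.

## Working session

There is one attempt and no reset: what is moved stays moved. The work goes in short steps, Python scripts to look and compute and a tool call to move; the robot and the scene stay as the last step left them, time stands still between calls to the robot, and variables do not carry over. Pictures are saved under pics/ and viewed, at most 10 in all, crops included, and the job is handed in when it is done.

Besides the shell and the picture viewer there is one more tool, called after "Call:" in YAML: its name, and indented under it one key for each argument. play_rows: Moves the arm, as the interface text tells. Its arguments: {"type":"object","properties":{"moves":{"type":"array","items":{"type":"array","items":{"type":"array","items":{"type":"number"}}}},"fingers":{"type":"number"}},"required":["moves"]}

```bash
mkdir -p pics; ls; cat > h.py <<'E'
import numpy as np, cv2, pickle
from rig import bot
def cams():
    d={}
    for n in ("scene","top"):
        d[n]=bot.capture(n)
    return d
def ray(c,p):
    R=np.array(c["R"]);t=np.array(c["t"])
    o=-R.T@t
    v=R.T@np.array([(p[0]-c["cx"])/c["fx"],(p[1]-c["cy"])/c["fy"],1.])
    return o,v
def onz(c,p,z):
    o,v=ray(c,p); return o+v*(z-o[2])/v[2]
def proj(c,X):
    q=np.array(c["R"])@np.array(X)+np.array(c["t"]); return np.array([c["fx"]*q[0]/q[2]+c["cx"],c["fy"]*q[1]/q[2]+c["cy"]])
def tri(c1,p1,c2,p2):
    o1,v1=ray(c1,p1);o2,v2=ray(c2,p2)
    s=np.linalg.lstsq(np.c_[v1,-v2],o2-o1,rcond=None)[0]
    a=o1+v1*s[0];b=o2+v2*s[1]
    return (a+b)/2,np.linalg.norm(a-b)
E
python3 - <<'E'
from h import *
d=cams()
for n,c in d.items():
    cv2.imwrite(f"pics/{n}0.png",c["image"])
    print(n,"cam at",-np.array(c["R"]).T@np.array(c["t"]),c["fx"])
    for q in ("pack","dock","spare","tape"):
        print(q,[(np.round(r["centre"],1).tolist(),round(r["confidence"],2)) for r in bot.pinpoint(c,q)])
print(bot.read_state())
E
```

```text
pics
scene cam at [ 1.04948882 -0.17729345  0.83313912] 486.47044217542776
pack [([372.4, 177.9], 0.97), ([453.9, 249.4], 0.74), ([380.0, 119.5], 0.6)]
dock [([197.1, 253.4], 0.58)]
spare [([320.5, 231.4], 0.6)]
tape [([446.4, 174.1], 0.6)]
top cam at [0.41180216 0.08749307 0.98034034] 472.9822027025987
pack [([229.2, 114.1], 0.96), ([209.1, 302.6], 0.93), ([256.7, 222.1], 0.85)]
dock [([453.7, 207.1], 0.62)]
spare [([334.7, 178.3], 0.64)]
tape [([186.0, 198.7], 0.68)]
{'time_s': 0.5, 'joint_positions': array([-8.63733554e+01,  3.02241260e+01,  8.20899019e+01,  8.77393639e-04,
        6.76897356e+01, -1.02272319e+01]), 'qvel': array([-0.05923559, -0.00441345, -0.05871671, -0.08749418, -0.03486451,
        0.04240626]), 'tau': array([-8.55216549e-04, -4.39604759e+01, -1.76790047e+01,  6.33402192e-02,
        5.15195180e-02, -3.92727600e-05]), 'position': array([ 0.14968451, -0.60676385,  0.23652947]), 'tcp_rot': array([[ 9.70910944e-01,  2.39440886e-01,  9.98374537e-06],
       [ 2.39440885e-01, -9.70910943e-01,  6.64507939e-05],
       [ 2.56043646e-05, -6.21272863e-05, -9.99999998e-01]]), 'force': array([-0.34722547, -0.00383036,  0.48988085]), 'moment': array([-0.01808343,  0.00743599,  0.05950428]), 'grasp_force': 0.0, 'opening': 1.0018886559671645}
```

View pics/scene0.png

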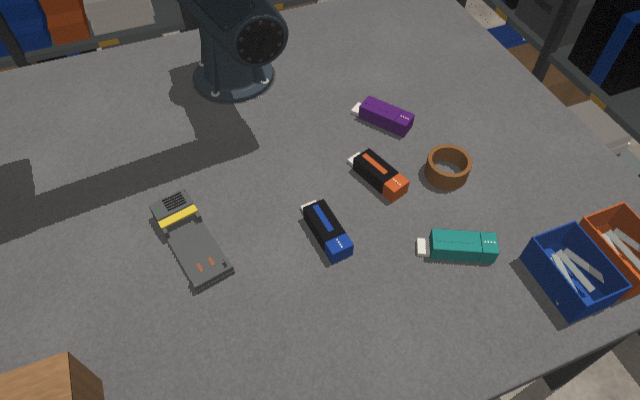

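View pics/top0.png

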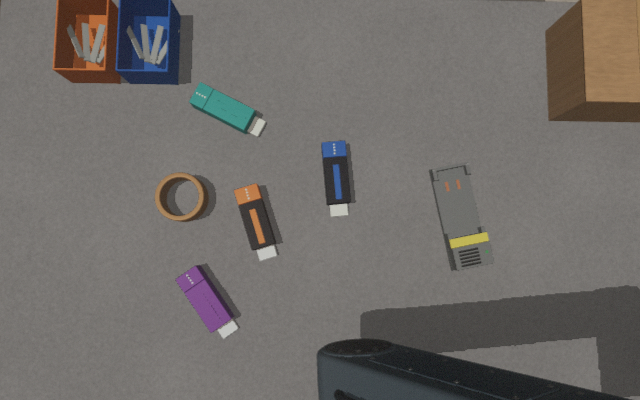

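The two views show the orange pack at about (380,175) in scene and (256,222) in top. The dock is at (192,240) and (460,215), with its yellow lip towards the robot. The blue pack, at top (335,178), stands between them, and the tape is left of the pack in top. I'll fit the box models to the silhouettes in both views.

```bash
cat > fit.py <<'E'
from h import *
from scipy.optimize import minimize
def box(x0,x1,y0,y1,z0,z1): return np.array([[x,y,z] for x in(x0,x1) for y in(y0,y1) for z in(z0,z1)])/1000
PACK=[box(-51,75,-24,24,0,40),box(-75,-51,-18,18,0,10)]
DOCK=[box(-125,83,-39,39,0,12),box(-125,-80,-39,39,0,42),box(-80,-50,31,39,0,32),box(-80,-50,-39,-31,0,32),box(-80,-62,-39,39,32,37),
 box(61,83,31,39,0,26),box(61,83,-39,-31,0,26),box(80,83,-39,39,0,26)]
def Rz(a): return np.array([[np.cos(a),-np.sin(a),0],[np.sin(a),np.cos(a),0],[0,0,1]])
S=4
def render(c,boxes,p):
    m=np.zeros((400*S,640*S),np.uint8)
    for b in boxes:
        X=b@Rz(p[2]).T+[p[0],p[1],p[3]]
        uv=np.array([proj(c,x) for x in X])
        cv2.fillConvexPoly(m,cv2.convexHull(np.round((uv+.5)*S).astype(np.int32)),255)
    return cv2.resize(m,(640,400),interpolation=cv2.INTER_AREA)/255.
def fit(obs,boxes,p0):
    masks=[cv2.GaussianBlur(m.astype(float),(0,0),1) for _,m in obs]
    sc=np.array([.005,.005,.05,.005])
    def cost(u):
        p=np.array(p0)+u*sc
        return sum(np.abs(cv2.GaussianBlur(render(c,boxes,p),(0,0),1)-m).sum() for (c,_),m in zip(obs,masks))
    r=minimize(cost,np.zeros(4),method="Nelder-Mead",options=dict(initial_simplex=np.vstack([np.zeros(4),2*np.eye(4)]),maxfev=250,xatol=.02,fatol=.3))
    return np.array(p0)+r.x*sc,r.fun
def mask(c,q,uv):
    L=bot.silhouettes(c,q)
    r=min(L,key=lambda r:np.hypot(*(np.array(r["centre"])-uv)))
    return r["pixels"],r["centre"],r["confidence"]
E
python3 - <<'E'
from fit import *
d=cams();s,t=d["scene"],d["top"]
print("top right dir", onz(t,(500,200),0)-onz(t,(200,200),0))
for q,us,ut,B in (("pack",(380,175),(256,222),PACK),("spare",(327,231),(335,178),PACK),("dock",(192,240),(460,215),DOCK)):
    ms,cs,k1=mask(s,q,us); mt,ct,k2=mask(t,q,ut)
    print(q,cs,ct,k1,k2,ms.sum(),mt.sum())
    g=onz(t,ct,.02)
    best=None
    for a in (-.3,.0,.3):
        p,f=fit([(s,ms),(t,mt)],B,[g[0],g[1],a,0.])
        if best is None or f<best[1]: best=(p,f)
    p,f=best; print("  x y yaw z",np.round(p,4),"deg",np.degrees(p[2]).round(1),"cost",f)
    for n,c,m in (("s",s,ms),("t",t,mt)):
        r=render(c,B,p)>.5; print("  iou",n,(r&m).sum()/(r|m).sum(), [round(fit([(c,m)],B,[*p[:3],0.])[0][i],4) for i in range(4)])
for q in("tape",):
    print([onz(t,(186,198),.024)])
E
```

```text
top right dir [ 0.00587688 -0.62746872  0.        ]
pack [382.5, 114.1] [256.7, 219.6] 0.84 0.79 1476 1868
  x y yaw z [ 0.4582  0.1983  0.3028 -0.0201] deg 17.4 cost 3246.1653016316186
  iou s 0.0 [np.float64(0.2618), np.float64(0.3111), np.float64(0.6059), np.float64(-0.0387)]
  iou t 0.9606173496540713 [np.float64(0.4564), np.float64(0.1956), np.float64(0.3132), np.float64(0.0031)]
spare [325.4, 231.6] [336.5, 176.0] 0.96 0.62 1778 1783
  x y yaw z [ 5.465e-01  3.600e-02  1.034e-01 -1.000e-04] deg 5.9 cost 170.04246937066756
  iou s 0.9338235294117647 [np.float64(0.5452), np.float64(0.0365), np.float64(0.1049), np.float64(-0.0023)]
  iou t 0.9692982456140351 [np.float64(0.5476), np.float64(0.036), np.float64(0.1015), np.float64(-0.002)]
dock [189.7, 242.2] [456.7, 221.4] 0.91 0.8 4355 4307
  x y yaw z [ 0.4952 -0.215   0.2054  0.0018] deg 11.8 cost 313.00564070233617
  iou s 0.959304983996342 [np.float64(0.5068), np.float64(-0.2138), np.float64(0.2139), np.float64(0.0163)]
  iou t 0.9719733517114634 [np.float64(0.4944), np.float64(-0.2147), np.float64(0.1942), np.float64(0.0059)]
[array([0.50354077, 0.33749579, 0.024     ])]
```

```bash
python3 - <<'E'
from fit import *
P=[];D=[]
for k in range(3):
    d=cams();s,t=d["scene"],d["top"]
    for q,us,ut,B,p0,L in (("pack",(380,175),(256,222),PACK,[.4564,.1956,.31,0],P),("dock",(192,240),(460,215),DOCK,[.495,-.215,.2,0],D)):
        ms,cs,_=mask(s,q,us); mt,ct,_=mask(t,q,ut)
        if np.hypot(*(np.array(cs)-us))>25 or np.hypot(*(np.array(ct)-ut))>25: print("miss",q,cs,ct); continue
        p,f=fit([(s,ms),(t,mt)],B,p0); print(q,np.round(p,4),round(f))
E
```

```text
pack [ 4.560e-01  1.959e-01  3.088e-01 -2.000e-04] 212
dock [ 0.4952 -0.2153  0.2103  0.    ] 280
pack [ 0.4565  0.1959  0.3077 -0.0005] 170
dock [ 4.957e-01 -2.154e-01  2.075e-01 -3.000e-04] 259
pack [ 4.562e-01  1.959e-01  3.134e-01 -3.000e-04] 140
dock [ 0.4963 -0.2153  0.2041  0.001 ] 272
```

Call:
play_rows:
  moves:
    - [[50,0,0,0,0,0],[50,-20,0,0,0,0],[50,-40,0,0,0,0],[50,-45,0,0,0,0],[50,-45,0,0,0,0]]
  fingers: 1

```text
time_s: 2.3
position: [0.3264, -0.4417, 0.2365]
tcp_rot: [[0.971, 0.239, 0.0], [0.239, -0.971, -0.0], [0.0, 0.0, -1.0]]
force: [1.1, -0.4, -0.3]
opening: 1.003
grasp_force: 0.0
```

Call:
play_rows:
  moves:
    - [[25,-40,0,0,0,0],[25,-40,0,0,0,0],[25,-40,0,0,0,0],[25,-40,0,0,0,0],[25,-40,0,0,0,0]]

```text
time_s: 2.8
position: [0.3993, -0.2175, 0.2368]
tcp_rot: [[0.971, 0.239, 0.001], [0.239, -0.971, -0.0], [0.001, 0.001, -1.0]]
force: [0.2, -0.1, -0.3]
opening: 0.999
grasp_force: 0.0
```

Call:
play_rows:
  moves:
    - [[20,-40,0,0,0,0],[20,-40,0,0,0,0],[20,-40,0,0,0,0],[20,-40,0,0,0,-0.03],[20,-40,0,0,0,-0.039]]

```text
time_s: 3.3
position: [0.4473, 0.001, 0.2369]
tcp_rot: [[0.952, 0.307, 0.001], [0.307, -0.952, -0.0], [0.001, 0.001, -1.0]]
force: [1.1, -0.1, 0.2]
opening: 0.998
grasp_force: 0.0
```

```bash
cat > to.py <<'E'
# python3 to.py x y z yaw_deg pitch_deg(tail up) : tool-frame delta to TCP target
import sys
from h import *
from scipy.spatial.transform import Rotation as Ro
def target(yaw,pitch):
    a=np.radians(yaw)
    R=np.array([[np.cos(a),np.sin(a),0],[np.sin(a),-np.cos(a),0],[0,0,-1.]])
    return R@Ro.from_rotvec([0,np.radians(pitch),0]).as_matrix()
def delta(p,yaw,pitch):
    s=bot.read_state();R=s["tcp_rot"]
    print("t",s["time_s"],"pos",s["position"].round(4),"d mm",(R.T@(np.array(p)-s["position"])*1000).round(1),"rv",Ro.from_matrix(R.T@target(yaw,pitch)).as_rotvec().round(4),"q",s["joint_positions"].round(0))
if __name__=="__main__":
    v=list(map(float,sys.argv[1:])); delta(v[:3],v[3],v[4])
E
python3 to.py .4676 .1996 .022 17.8 0
```

```text
t 3.3 pos [0.4473 0.001  0.2369] d mm [  80.  -183.   214.9] rv [ 0.0008 -0.0012  0.0014] q [-14.  17. 107.  -0.  57.  58.]
```

Call:
play_rows:
  moves:
    - [[18,-40,0,0,0,0],[18,-40,10,0,0,0],[18,-40,20,0,0,0],[18,-40,20,0,0,0],[8,-23,30,0,0,0]]

```text
time_s: 3.8
position: [0.4689, 0.2013, 0.1571]
tcp_rot: [[0.951, 0.308, 0.006], [0.308, -0.951, 0.002], [0.006, 0.0, -1.0]]
force: [-0.6, -0.8, 0.5]
opening: 1.001
grasp_force: 0.0
```

Call:
play_rows:
  moves:
    - [[0,0,30,0,0,0],[0,0,20,0,0,0],[0,0,5,0,0,0],[0,0,0,0,0,0]]

```text
time_s: 4.2
position: [0.4668, 0.1979, 0.1011]
tcp_rot: [[0.952, 0.306, -0.001], [0.306, -0.952, -0.0], [-0.001, -0.0, -1.0]]
force: [0.1, -0.4, 0.9]
opening: 1.0
grasp_force: 0.0
```

```bash
python3 to.py .4676 .1996 .022 17.8 0; python3 - <<'E'
from h import *
d=cams()
im=np.hstack([cv2.resize(d["scene"]["image"][90:240,280:480],None,fx=2,fy=2),cv2.resize(d["top"]["image"][140:290,160:360],None,fx=2,fy=2)])
cv2.imwrite("pics/near.png",im)
E
```

```text
t 4.2 pos [0.4668 0.1979 0.1011] d mm [ 1.4 -1.4 79.1] rv [-0.0002  0.0013  0.0001] q [ 10.  34. 106.   0.  41.  83.]
```

View pics/near.png

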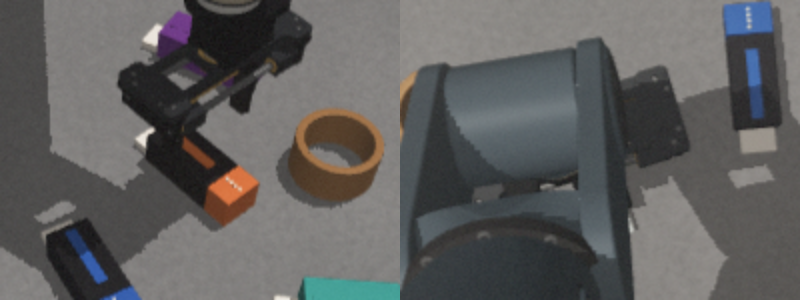

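The jaws straddle the orange pack (left crop, about (195,160)), in line with it and clear of the tape at (335,150). Next I go down and grip.

Call:
play_rows:
  moves:
    - [[1.4,-1.4,25,0,0,0],[0,0,25,0,0,0],[0,0,20,0,0,0],[0,0,9,0,0,0],[0,0,0,0,0,0]]

```text
time_s: 4.8
position: [0.4681, 0.1995, 0.0226]
tcp_rot: [[0.952, 0.305, -0.0], [0.305, -0.952, -0.0], [-0.0, -0.0, -1.0]]
force: [-0.7, 0.4, -0.4]
opening: 1.0
grasp_force: 0.0
```

Call:
play_rows:
  moves:
    - [[0,0,0,0,0,0],[0,0,0,0,0,0],[0,0,0,0,0,0],[0,0,0,0,0,0],[0,0,0,0,0,0]]
  fingers: -1

```text
time_s: 5.3
position: [0.4681, 0.1998, 0.0229]
tcp_rot: [[0.952, 0.306, 0.001], [0.306, -0.952, 0.0], [0.001, 0.0, -1.0]]
force: [-0.6, 0.4, -0.6]
opening: 0.63
grasp_force: 0.0
```

Call:
play_rows:
  moves:
    - [[0,0,0,0,0,0],[0,0,0,0,0,0],[0,0,0,0,0,0]]

```text
time_s: 5.6
position: [0.4679, 0.1998, 0.0227]
tcp_rot: [[0.952, 0.306, 0.0], [0.306, -0.952, 0.0], [0.0, -0.0, -1.0]]
force: [-0.3, 1.0, 3.2]
opening: 0.553
grasp_force: 30.0
```

Gripped: the opening is 48 mm and the force 30 N. Next I lift and carry it over to the dock.

Call:
play_rows:
  moves:
    - [[0,0,-20,0,0,0],[0,0,-35,0,0,0],[0,0,-40,0,0,0],[-4,20,-35,0,0,0],[-7,38,-10,0,0,0]]

```text
time_s: 6.1
position: [0.4765, 0.1423, 0.1654]
tcp_rot: [[0.951, 0.31, 0.006], [0.31, -0.951, 0.001], [0.006, 0.001, -1.0]]
force: [0.7, 0.1, -3.8]
opening: 0.551
grasp_force: 30.0
```

Call:
play_rows:
  moves:
    - [[-8,40,0,0,0,0],[-8,40,0,0,0,0],[-8,40,0,0,0,0],[-8,40,0,0,0,0],[-8,40,0,0,0,0]]

```text
time_s: 6.6
position: [0.4972, -0.0629, 0.1617]
tcp_rot: [[0.952, 0.306, -0.002], [0.306, -0.952, 0.001], [-0.002, -0.001, -1.0]]
force: [1.0, 0.6, -4.2]
opening: 0.545
grasp_force: 30.0
```

Call:
play_rows:
  moves:
    - [[-8,40,0,0,0,0],[-8,40,0,0,0,0.04],[-8,35,0,0,0,0.04],[-4,15,0,0,0,0.024],[0,0,0,0,0,0]]

```text
time_s: 7.1
position: [0.5082, -0.196, 0.1617]
tcp_rot: [[0.979, 0.202, -0.001], [0.202, -0.979, 0.0], [-0.001, -0.0, -1.0]]
force: [1.0, 0.3, -2.6]
opening: 0.547
grasp_force: 30.0
```

```bash
python3 to.py .5187 -.2105 .14 11.86 15; python3 to.py .5187 -.2105 .14 11.86 0
```

```text
t 7.1 pos [ 0.5082 -0.196   0.1617] d mm [ 7.4 16.3 21.7] rv [ 0.      0.2627 -0.0037] q [-33.  30.  98.  -0.  52.  46.]
t 7.1 pos [ 0.5082 -0.196   0.1617] d mm [ 7.4 16.3 21.7] rv [-0.0004  0.0009 -0.0037] q [-33.  30.  98.  -0.  52.  46.]
```

Call:
play_rows:
  moves:
    - [[7.4,16.3,20,0,0,0],[0,0,0,0,0.1,0],[0,0,0,0,0.1,0],[0,0,0,0,0.063,0],[0,0,0,0,0,0]]

```text
time_s: 7.6
position: [0.5163, -0.2057, 0.1412]
tcp_rot: [[0.946, 0.205, 0.25], [0.197, -0.979, 0.058], [0.256, -0.006, -0.967]]
force: [-0.6, 0.4, -4.5]
opening: 0.549
grasp_force: 30.0
```

```bash
python3 to.py .5187 -.2105 .0865 11.86 15; cat > see.py <<'E'
# overlay predicted held pack (from TCP) and dock model on both views
import sys
from fit import *
s=bot.read_state();R=s["tcp_rot"];p=s["position"]
Rp=R@np.diag([1,-1,-1.]);o=p-Rp@np.array([.0124,0,.0227])
dk=np.array([.4957,-.2153,0]);Rd=Rz(.207);q=Rd.T@(o-dk)
print("pack in dock mm",(q*1000).round(1),"tilt",np.degrees(np.arccos(Rp[2,2])).round(2),"rel",(Rd.T@Rp)[:,0].round(3))
print("toe tip in dock",((Rd.T@(o+Rp@np.array([-.075,0,0])-dk))*1000).round(1))
d=cams();out=[]
for n,x0,y0 in (("scene",110,130),("top",380,130)):
    c=d[n];im=cv2.resize(c["image"][y0:y0+150,x0:x0+160],None,fx=2.5*1,fy=2.5*1,interpolation=cv2.INTER_CUBIC)
    for B,Rm,t,col in [(b,Rp,o,(0,255,0)) for b in PACK]+[(b,Rd,dk,(255,255,0)) for b in (DOCK[0],DOCK[1],DOCK[4])]:
        uv=np.array([proj(c,x) for x in B@Rm.T+t])
        uv=((uv+.5-[x0,y0])*2.5).astype(int)
        for i in range(8):
            for j in(1,2,4):
                if not i&j: cv2.line(im,tuple(map(int,uv[i])),tuple(map(int,uv[i|j])),col,1)
    out.append(im)
cv2.imwrite(sys.argv[1],np.hstack(out))
E
python3 see.py pics/a.png
```

```text
t 7.6 pos [ 0.5163 -0.2057  0.1412] d mm [-12.7   5.5  53.2] rv [-0.0053  0.0026 -0.0018] q [-40.  30. 106.  20.  37.  23.]
pack in dock mm [ 16.    5.3 116.1] tilt 14.85 rel [ 0.967 -0.002  0.256]
toe tip in dock [-56.5   5.4  96.9]
```

View pics/a.png

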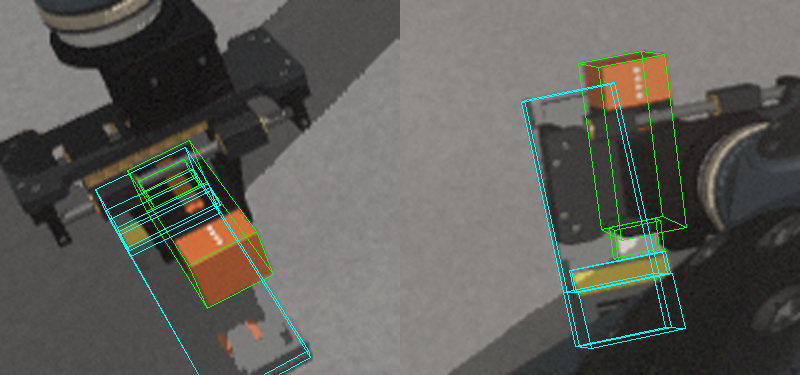

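The overlay agrees with the picture within a few mm: the orange tail is at (225,250) on the left and (630,80) on the right, and the yellow lip at (620,275) lies on the model. The pack still has to shift 5 mm sideways, so I correct that and go down.

Call:
play_rows:
  moves:
    - [[-3,2,10,0,0,0],[-4,2,15,0,0,0],[-4,1.5,15,-0.005,0.003,0],[-2,0,13,0,0,0],[0,0,0,0,0,0]]

```text
time_s: 8.2
position: [0.5212, -0.2125, 0.0858]
tcp_rot: [[0.945, 0.205, 0.255], [0.198, -0.979, 0.052], [0.26, 0.002, -0.966]]
force: [-1.3, 1.2, -4.5]
opening: 0.549
grasp_force: 30.0
```

```bash
python3 to.py .5187 -.2105 .0865 11.86 15; sed -i 's/"scene",110,130/"scene",130,150/; s/150,x0:x0+160\]/120,x0:x0+130]/; s/y0:y0+150/y0:y0+120/; s/x0+160/x0+130/; s/2\.5\*1/3/g; s/\*2\.5/*3/;s/(0,255,0)) for b in PACK/(0,255,0)) for b in PACK[:1]/' see.py; sed -i 's/np.hstack(out))/np.hstack(out))/;s/"top",380,130/"top",400,140/' see.py; python3 see.py pics/b.png
```

```text
t 8.2 pos [ 0.5212 -0.2125  0.0858] d mm [-1.8 -2.5 -1.2] rv [ 0.0017 -0.0016 -0.    ] q [-40.  36. 107.  24.  29.  18.]
pack in dock mm [19.5 -2.5 60.7] tilt 15.09 rel [ 0.966 -0.     0.26 ]
toe tip in dock [-52.9  -2.5  41.1]
```

View pics/b.png

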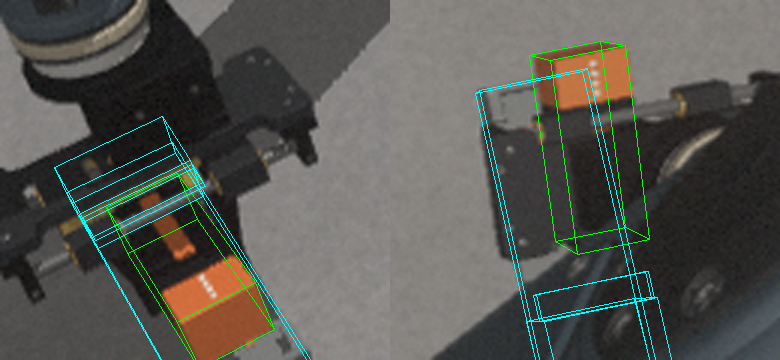

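```bash
cat > cap.py <<'E'
from fit import *
s=bot.read_state();R=s["tcp_rot"];p=s["position"]
Rp=R@np.diag([1,-1,-1.]);o=p-Rp@np.array([.0124,0,.0227]);Rd=Rz(.207)
dk=np.array([.4957,-.2153,0]);print("pack in dock",((Rd.T@(o-dk))*1000).round(1))
d=cams()
def orange(c,o):
    h=cv2.cvtColor(c["image"],cv2.COLOR_BGR2HSV);m=((h[...,0]<16)&(h[...,1]>120)&(h[...,2]>60)).astype(np.uint8)
    uv=proj(c,o+Rp@np.array([.063,0,.03]));n,L,st,ce=cv2.connectedComponentsWithStats(m)
    k=min((i for i in range(1,n) if st[i,4]>60),key=lambda i:np.hypot(*(ce[i]-uv)));return (L==k).astype(float)
for names in (("scene",),("top",),("scene","top")):
    obs=[(d[n],orange(d[n],o)) for n in names]
    def cost(u):
        t=o+Rd@np.array([u[0],u[1],0])/1000;f=0
        for c,m in obs:
            X=box(75-u[2],75,-24,24,0,40)@Rp.T+t
            r=np.zeros((1600,2560),np.uint8);cv2.fillConvexPoly(r,cv2.convexHull(np.round((np.array([proj(c,x) for x in X])+.5)*4).astype(np.int32)),255)
            f+=np.abs(cv2.resize(r,(640,400),interpolation=cv2.INTER_AREA)/255.-m).sum()
        return f
    r=minimize(cost,[0,0,26.],method="Nelder-Mead",options=dict(initial_simplex=[[0,0,26],[5,0,26],[0,5,26],[0,0,31]]))
    print(names,[int(m.sum()) for _,m in obs],"offset x,y in dock, cap length",r.x.round(1),"cost",round(r.fun))
E
python3 cap.py
```

```text
pack in dock [20.1 -3.5 62.4]
('scene',) [839] offset x,y in dock, cap length [-1.1  0.4 30. ] cost 58
('top',) [548] offset x,y in dock, cap length [-2.3 -1.9 30.1] cost 70
('scene', 'top') [839, 548] offset x,y in dock, cap length [-2.   0.3 30.1] cost 149
```

Call:
play_rows:
  moves:
    - [[-1.3,-3,4.8,0,0,0],[-1.6,0,5.8,0,0,0],[-1.6,0,5.8,0,0,0],[-1,0,4,0,0,0],[0,0,0,0,0,0]]

```text
time_s: 8.9
position: [0.5207, -0.2105, 0.066]
tcp_rot: [[0.945, 0.204, 0.257], [0.198, -0.979, 0.05], [0.262, 0.004, -0.965]]
force: [-0.1, -0.4, -3.7]
opening: 0.55
grasp_force: 30.0
```

Call:
play_rows:
  moves:
    - [[0,0,0,0,0,0],[0,0,0,0,0,0]]

```text
time_s: 9.1
position: [0.5212, -0.2109, 0.067]
tcp_rot: [[0.944, 0.204, 0.259], [0.198, -0.979, 0.049], [0.263, 0.005, -0.965]]
force: [-0.6, 1.7, -3.3]
opening: 0.55
grasp_force: 30.0
```

```bash
python3 cap.py; python3 see.py pics/c.png; python3 to.py .52 -.2105 .06 11.86 15
```

```text
pack in dock [19.9 -1.1 41.8]
('scene',) [791] offset x,y in dock, cap length [-1.3  0.3 30.2] cost 54
('top',) [521] offset x,y in dock, cap length [-2.5 -0.5 30.1] cost 68
('scene', 'top') [791, 521] offset x,y in dock, cap length [-1.8  0.3 30.5] cost 138
pack in dock mm [19.9 -1.  41.9] tilt 15.26 rel [ 0.965 -0.     0.263]
toe tip in dock [-52.4  -1.   22.2]
t 9.3 pos [ 0.5212 -0.2108  0.0671] d mm [-2.9 -0.6  6.5] rv [ 0.0054 -0.0045 -0.0002] q [-40.  38. 108.  27.  27.  15.]
```

Call:
play_rows:
  moves:
    - [[-1.2,-0.5,4.5,0,0,0],[-0.9,-0.5,3.2,0,0,0],[0,0,0,0,0,0],[0,0,0,0,0,0]]

```text
time_s: 9.7
position: [0.5208, -0.2096, 0.0586]
tcp_rot: [[0.944, 0.204, 0.258], [0.198, -0.979, 0.049], [0.263, 0.004, -0.965]]
force: [0.2, 0.5, -3.3]
opening: 0.55
grasp_force: 30.0
```

```bash
python3 see.py pics/d.png
```

```text
pack in dock mm [19.7  0.3 33.4] tilt 15.22 rel [ 0.965 -0.     0.263]
toe tip in dock [-52.7   0.3  13.7]
```

The toe is about 2 mm above the bay floor with no contact. Next I slide it under the lip.

Call:
play_rows:
  moves:
    - [[-5,0,-1.4,0,0,0],[-5,0,-1.4,0,0,0],[-5,0,-1.4,0,0,0],[0,0,0,0,0,0],[0,0,0,0,0,0]]

```text
time_s: 10.3
position: [0.5055, -0.2132, 0.0591]
tcp_rot: [[0.944, 0.203, 0.258], [0.197, -0.979, 0.049], [0.263, 0.005, -0.965]]
force: [0.8, -0.1, -3.6]
opening: 0.548
grasp_force: 30.0
```

```bash
python3 see.py pics/e.png; python3 cap.py
```

```text
pack in dock mm [ 4.  -0.  33.9] tilt 15.25 rel [ 0.965 -0.001  0.263]
toe tip in dock [-68.4   0.   14.2]
pack in dock [ 4.4 -0.1 33.9]
('scene',) [768] offset x,y in dock, cap length [-1.2  0.5 29.5] cost 53
('top',) [525] offset x,y in dock, cap length [-2.1 -1.7 31. ] cost 64
('scene', 'top') [768, 525] offset x,y in dock, cap length [-1.6  0.2 30.3] cost 136
```

View pics/e.png

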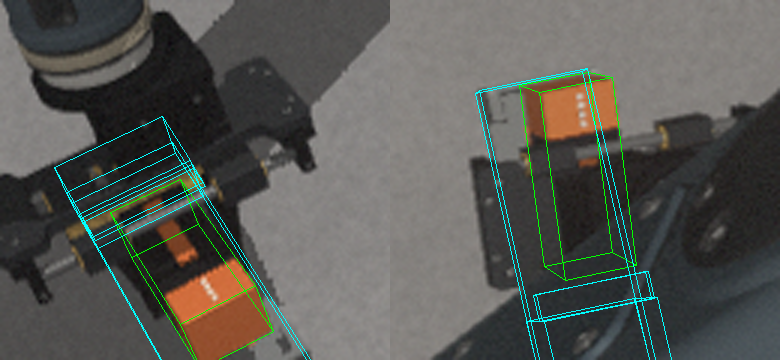

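The toe is under the lip with the tail still up at 15°, and nothing touches. I slide it 6 mm further in, then swing the tail down about the toe.

Call:
play_rows:
  moves:
    - [[-3,0,-0.8,0,0,0],[-2.8,0,-0.8,0,0,0],[0,0,0,0,0,0],[0,0,0,0,0,0]]

```text
time_s: 10.9
position: [0.4996, -0.2142, 0.059]
tcp_rot: [[0.944, 0.204, 0.258], [0.198, -0.979, 0.049], [0.263, 0.005, -0.965]]
force: [-0.2, 0.2, -3.9]
opening: 0.549
grasp_force: 30.0
```

Call:
play_rows:
  moves:
    - [[1.1,0,5,0,-0.053,0],[1.1,0,5,0,-0.053,0],[1.1,0,4.7,0,-0.053,0],[0,0,0,0,0,0],[0,0,0,0,0,0]]

```text
time_s: 11.4
position: [0.506, -0.2125, 0.0453]
tcp_rot: [[0.973, 0.205, 0.106], [0.204, -0.979, 0.018], [0.108, 0.004, -0.994]]
force: [0.1, 0.1, -3.3]
opening: 0.547
grasp_force: 30.0
```

```bash
python3 see.py pics/f.png;python3 to.py .5187 -.2105 .0865 11.86 0;  python3 cap.py
```

```text
pack in dock mm [ 0.8  0.5 21.4] tilt 6.18 rel [ 0.994 -0.     0.108]
toe tip in dock [-73.8   0.5  13.3]
t 11.5 pos [ 0.5053 -0.2126  0.0453] d mm [ 17.9   0.8 -39.5] rv [ 0.0039 -0.1071 -0.0017] q [-37.  40. 105.   9.  31.  34.]
pack in dock [ 0.1  0.6 21.4]
('scene',) [720] offset x,y in dock, cap length [-1.6  0.3 30.1] cost 50
('top',) [260] offset x,y in dock, cap length [-1.5 -0.6 22.3] cost 130
('scene', 'top') [720, 260] offset x,y in dock, cap length [-1.3  0.3 25.2] cost 239
```

Call:
play_rows:
  moves:
    - [[1.1,0,5,0.002,-0.05,0],[0.8,0,3,0.002,-0.035,0],[0.5,0,2.2,0,-0.022,0],[0,0,0,0,0,0],[0,0,0,0,0,0]]

```text
time_s: 12.1
position: [0.5087, -0.2123, 0.0354]
tcp_rot: [[0.979, 0.204, 0.0], [0.204, -0.979, -0.0], [0.0, 0.0, -1.0]]
force: [-0.5, 0.0, -4.0]
opening: 0.546
grasp_force: 30.0
```

```bash
python3 see.py pics/g.png
```

```text
pack in dock mm [ 1.   0.3 12.7] tilt 0.03 rel [ 1.    -0.002  0.   ]
toe tip in dock [-74.    0.4  12.6]
```

View pics/g.png

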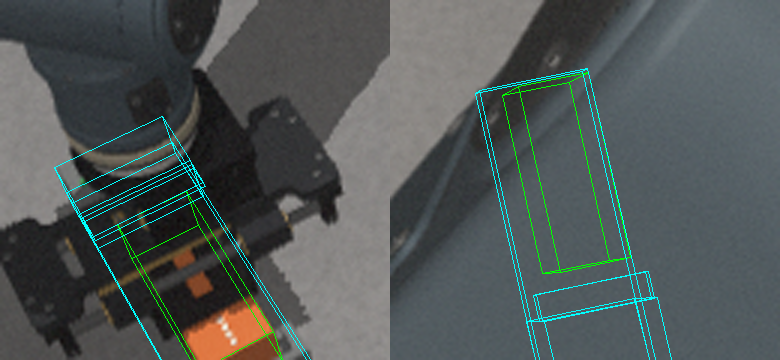

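The pack lies flat in the bay (left view, tail at (230,330)), about 0.7 mm above the floor. I lower it, let go and lift away.

Call:
play_rows:
  moves:
    - [[0,0,0.8,0,0,0],[0,0,0,0,0,0],[0,0,0,0,0,0]]

```text
time_s: 12.5
position: [0.5088, -0.2124, 0.0348]
tcp_rot: [[0.979, 0.204, -0.0], [0.204, -0.979, -0.001], [-0.0, 0.001, -1.0]]
force: [-2.1, -0.4, -0.8]
opening: 0.548
grasp_force: 30.0
```

Call:
play_rows:
  moves:
    - [[0,0,0,0,0,0],[0,0,0,0,0,0],[0,0,0,0,0,0],[0,0,0,0,0,0],[0,0,0,0,0,0]]
  fingers: 1

```text
time_s: 13.0
position: [0.5092, -0.2124, 0.0346]
tcp_rot: [[0.979, 0.204, 0.0], [0.204, -0.979, -0.001], [0.0, 0.001, -1.0]]
force: [0.0, -0.6, 0.2]
opening: 0.917
grasp_force: 0.0
```

Call:
play_rows:
  moves:
    - [[0,0,0,0,0,0],[0,0,-10,0,0,0],[0,0,-25,0,0,0],[0,0,-40,0,0,0],[0,0,-40,0,0,0]]

```text
time_s: 13.5
position: [0.5085, -0.212, 0.1508]
tcp_rot: [[0.979, 0.204, -0.001], [0.204, -0.979, -0.0], [-0.001, -0.0, -1.0]]
force: [1.5, 0.1, 1.1]
opening: 0.999
grasp_force: 0.0
```

Call:
play_rows:
  moves:
    - [[0,30,-30,0,0,0],[0,40,0,0,0,0],[0,40,0,0,0,0],[0,40,0,0,0,0],[0,20,0,0,0,0]]

```text
time_s: 14.0
position: [0.5443, -0.3824, 0.1809]
tcp_rot: [[0.979, 0.202, 0.002], [0.202, -0.979, -0.004], [0.002, 0.004, -1.0]]
force: [0.6, 0.0, -0.5]
opening: 0.998
grasp_force: 0.0
```

```bash
python3 - <<'E'
from fit import *
d=cams();s,t=d["scene"],d["top"];dk=np.array([.4957,-.2153,0])
X=dk+Rz(.207)@np.array([.01,0,.03])
cv2.imwrite("pics/z.png",np.hstack([cv2.resize(c["image"][y:y+130,x:x+130],None,fx=3,fy=3) for c,x,y in((s,130,160),(t,400,150))]))
for q,us,ut,B,p0 in (("pack",proj(s,X),proj(t,X),PACK,[.4957,-.2153,.207,.012]),("spare",(327,231),(335,178),PACK,[.5465,.036,.103,0])):
    ms,cs,_=mask(s,q,us); mt,ct,_=mask(t,q,ut); print(q,cs,us,ct,ut,ms.sum(),mt.sum())
    p,f=fit([(s,ms),(t,mt)],B,p0); print(p.round(4),round(f),"in dock",(Rz(.207).T@(p[[0,1,3]]-dk)*1000).round(1))
E
```

```text
pack [194.0, 252.7] [195.59039159 246.99427115] [457.2, 198.3] [457.86588589 199.31834884] 1782 1981
[ 0.4973 -0.2149  0.2112  0.0122] 287 in dock [ 1.6  0.  12.2]Traceback (most recent call last):
  File "<stdin>", line 6, in <module>
  File "fit.py", line 26, in mask
    r=min(L,key=lambda r:np.hypot(*(np.array(r["centre"])-uv)))
ValueError: min() iterable argument is empty
```

View pics/z.png

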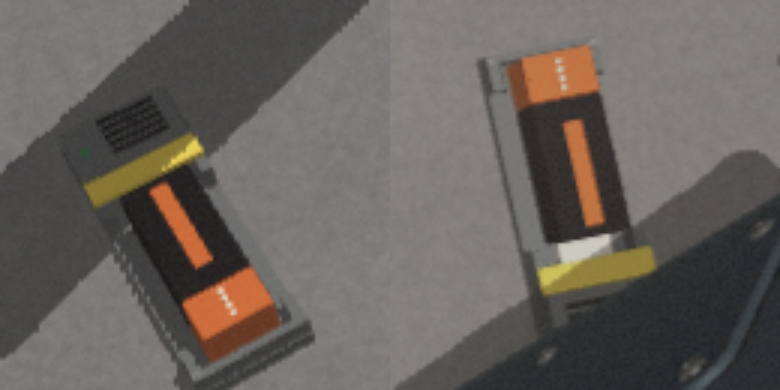

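The pack lies seated and flat with its toe under the yellow lip (right crop, (590,250)). The fit puts it at (1.6, 0, 12.2) mm in the dock frame, and the gripper is clear.

```bash
python3 -c "
from rig import bot
print(bot.hand_in())"
```

```text
the job is handed in; nothing more can be done
None
```

The orange-ended pack is on charge: toe under the yellow lip, flat on the bay floor, about 2 mm from its seat by the cameras, and released. The job was handed in at about 14 s, and the arm never went near the blue-ended pack or the tape roll, though I did not re-measure those two at the end.

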